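# Close the bead jars with the lids that fit

### The job

The bead session is over: close all four open glass jars, each with the wooden lid of its own size, so that the lid's plug sits in the mouth and the lid lies level on the rim. Leave the jars standing where they are, and do not disturb the tape roll and the mint scissors.

Things in the scene. Friction and masses are not known exactly. Their poses are not given: they have to be found in the camera images.
- jar_small: The small jar: open straight-sided clear glass jar, 46 mm outside diameter, 46 mm high, mouth 36 mm inside diameter (wall 5 mm), holding tiny gold-yellow beads up to 21 mm below the rim. Stands loose on the table, about 250 g. Origin: centre of its underside; z up; the rim is 46 mm above it.
- jar_medium: The medium jar: open straight-sided clear glass jar, 58 mm outside diameter, 52 mm high, mouth 48 mm inside diameter (wall 5 mm), holding blue beads up to 21 mm below the rim. Stands loose on the table, about 286 g. Origin: centre of its underside; z up; the rim is 52 mm above it.
- jar_large: The large jar: open straight-sided clear glass jar, 70 mm outside diameter, 58 mm high, mouth 60 mm inside diameter (wall 5 mm), holding red and pink beads up to 21 mm below the rim. Stands loose on the table, about 322 g. Origin: centre of its underside; z up; the rim is 58 mm above it.
- jar_extra_large: The extra large jar: open straight-sided clear glass jar, 82 mm outside diameter, 64 mm high, mouth 72 mm inside diameter (wall 5 mm), holding large brown wooden beads up to 21 mm below the rim. Stands loose on the table, about 358 g. Origin: centre of its underside; z up; the rim is 64 mm above it.
- lid_small: The small wooden lid, 30 g, loose, plug down: disc 46 mm diameter, 8 mm thick; on top a straight round knob (22 mm diameter, 24 mm high); below a plug 9 mm high, 31 mm diameter tapering to 23 mm. Fits the jar of the same outside diameter. Origin: centre of the plug's underside, z up: disc at 9 to 17 mm, knob 17 to 41 mm. Seated, its origin is 37 mm above the jar's origin.
- lid_medium: The medium wooden lid, 39 g, loose, plug down: disc 58 mm diameter, 8 mm thick; on top a straight round knob (22 mm diameter, 24 mm high); below a plug 9 mm high, 43 mm diameter tapering to 35 mm. Fits the jar of the same outside diameter. Origin: centre of the plug's underside, z up: disc at 9 to 17 mm, knob 17 to 41 mm. Seated, its origin is 43 mm above the jar's origin.
- lid_large: The large wooden lid, 48 g, loose, plug down: disc 70 mm diameter, 8 mm thick; on top a straight round knob (22 mm diameter, 24 mm high); below a plug 9 mm high, 55 mm diameter tapering to 47 mm. Fits the jar of the same outside diameter. Origin: centre of the plug's underside, z up: disc at 9 to 17 mm, knob 17 to 41 mm. Seated, its origin is 49 mm above the jar's origin.
- lid_extra_large: The extra large wooden lid, 57 g, loose, plug down: disc 82 mm diameter, 8 mm thick; on top a straight round knob (22 mm diameter, 24 mm high); below a plug 9 mm high, 67 mm diameter tapering to 59 mm. Fits the jar of the same outside diameter. Origin: centre of the plug's underside, z up: disc at 9 to 17 mm, knob 17 to 41 mm. Seated, its origin is 55 mm above the jar's origin.
- washi_roll: Bystander: yellow roll of paper tape lying flat, 41 mm in diameter, 15 mm high, loose. Origin: centre of its underside. Leave alone.
- scissors_mint: Bystander: pair of closed mint-green craft scissors lying flat, 57 x 141 x 10 mm, loose; y runs from the blades towards the handles. Origin: centre of its underside. Leave alone.

How it is judged:
At the end, for the whole second after the job is handed in: Every jar stands upright (within 0.1 rad) less than 30 mm from where it stood, with the lid of its own size seated: lid and jar centred within 8 mm, the disc resting on the rim (height within 4 mm), the lid level within 0.1 rad; all released and at rest (under 0.02 m/s) (horizontal distance between lid_small and jar_small below 0.008 m and z of lid_small in the frame of jar_small between 0.033 and 0.041 m and angle between each of lid_small, jar_small, lid_medium, jar_medium, lid_large, jar_large, lid_extra_large, jar_extra_large's own z axis and vertical below 0.1 rad and distance of each of jar_small, jar_medium, jar_large, jar_extra_large from where it was at the start of the episode below 0.03 m and linear speed of each of lid_small, jar_small, lid_medium, jar_medium, lid_large, jar_large, lid_extra_large, jar_extra_large below 0.02 m/s and horizontal distance between lid_medium and jar_medium below 0.008 m and z of lid_medium in the frame of jar_medium between 0.039 and 0.047 m and horizontal distance between lid_large and jar_large below 0.008 m and z of lid_large in the frame of jar_large between 0.045 and 0.053 m and horizontal distance between lid_extra_large and jar_extra_large below 0.008 m and z of lid_extra_large in the frame of jar_extra_large between 0.051 and 0.059 m); the robot touches nothing.
It fails at once if a jar is knocked over (angle between any of jar_small, jar_medium, jar_large, jar_extra_large's own z axis and vertical above 0.5 rad).
It fails at once if the yellow tape roll is pushed more than 30 mm away (distance of washi_roll from where it was at the start of the episode above 0.03 m).
It fails at once if the mint scissors is pushed more than 30 mm away (distance of scissors_mint from where it was at the start of the episode above 0.03 m).
It also fails if it takes over 99 s, if anything falls off the work surface, if the arm or the gripper's body presses on something with over 40 N, if the wrist force passes 120 N, or if a joint passes its speed limit or range.

### The arm

A 6-joint arm with a two-finger parallel gripper is mounted at the origin on a cart in front of the work surface, level with it; the furniture and walls round the work are solid. World frame = base frame: x ahead of the robot, y to its left, z up, the work surface at z = 0. Lengths are in m, angles in rad, forces in N, time in s.
With the tool pointing down it reaches from about 0.35 to 0.775 m from the base axis. Payload 7.3 kg.
Tool frame: the origin (TCP) lies on the mounting face of the last link; the fingertips stand 178 mm ahead of it and the grasp point (between the pads) lies 159 mm ahead of it (robot.grip_depth is the distance from the TCP to the grasp point, in m); z points along the fingers, y is the line along which they close (so a half turn about z gives the same grasp; the last joint's range is limited). The gripper opens to 92 mm and grips with 3 to 60 N. Pads are 19 mm wide; open, the fingers measure 130 mm over their backs; the gripper's body (75 mm by 190 mm) begins 47 mm behind the grasp point.
Start: joints at [-1.254, 0.342, 1.524, -0, 1.275, -0.146], TCP at [0.234, -0.47, 0.405] pointing down, gripper open.
Joint ranges: [-2.53, 2.53], [-0.77, 2.02], [0.04, 2.7], [-1, 4.14], [0.28, 2.66], [-3.11, 3.11]. Speed limits (rad/s): [2.57, 2.57, 3.14, 3.14, 3.14, 3.14].

### API

Orientations are given as [roll, pitch, yaw] about the fixed x, y, z axes, in that order (R = Rz(yaw) Ry(pitch) Rx(roll)).
In Python, from cell import observe, cams, robot, models gives the robot as it stands.
- The arm moves only by the shell command python3 -m jog 'ROWS' [FORCE]. ROWS is JSON, a list of rows, each a list of 3 entries, a list of its own where there are three numbers: the shift along the tool's x, y, z each as a share of 0.4 m, from -1 to 1, then the turn about the tool's z as a share of pi rad, from -1 to 1, then the closure, from 0 (fully open) to 1 (shut). In form: [[[x, y, z], turn, jaw], ...]. A call has 1 to 12 rows; each row is the pose to reach, as a shift and turn from the pose commanded when the call began, along the tool's axes at that moment, turning the shorter way round; what a row does not reach only later rows make up. A row lasts 1/8 s, in which the tool goes at most 62.5 mm and 10.7 degrees, less where a joint would pass 70% of its speed; a pose out of reach is approached as far as the arm can. A call with a number of a shift or a turn outside -1 to 1 is refused whole. A call with a gripper value outside its range is refused whole. The fingers move at their own pace and stop on an object; FORCE is the grip in N (left out, the last holds). Time passes only in rows, so rows that repeat a pose let the fingers close. It gives the time, the measured TCP pose, the force, the opening and the grip force at its end, in the units of the state.
- observe(): the state, without advancing time (a new reading comes with each control period).
- cams.read_camera(name): name is "scene" or "top" or "wrist"; returns the picture (420x560x3 uint8, red, green, blue); there is no depth.
- cams.camera_model(name): a dict with "camera_matrix" (3x3 intrinsics, pixels), "pose" (4x4, takes a point from camera to world coordinates). Camera axes: x right, y down, z forward; pixel columns grow to the right and rows downward; lengths in m; the calibration is good to about 2 mm. A picture is of the moment at which its call begins: read the wrist's pose just before it. camera_model takes no time and is no camera call; for the wrist camera it gives the pose at the moment of the call.
- robot.hand_in(): hands the job in; it is judged then, once.
Trained networks look in the newest picture that a camera, given by its name, has taken for a name from the list of things; names that differ only in an ending like _2 or _b are one class to them, and where a whole thing is asked for, a point or a joint stands for the part that bears it (a point fixed in the world has none). Each returns a list of dicts, best first, with "confidence" (0 to 1); they miss things now and then, are a little off and sometimes report something else, mostly with a low value. They report only what shows in the picture. A call takes as long as a camera call.
- models.find_in(target, camera): "position" ([x, y, z] in m, in world coordinates, good to about 4 mm: the middle of the surface that is visible of it).
- models.pinpoint(target, camera): "position" ([x, y, z] in m, in world coordinates, good to about 4 mm: a listed point, or the origin of a listed thing).
The state is a dict: "time": time; "qpos": joint angles; "qvel": joint speeds; "joint_efforts": joint torques, N m; "tool_pos": TCP position; "tool_rot": TCP orientation; "contact_force": force on the tool from outside, world axes, zero at the start; "torque": the same for the moment, N m; "opening": finger opening in m; "grip_force": force on a finger pad.
Only numpy, scipy, OpenCV 4.12 (cv2) and the standard library are available. Lean on these libraries where they do the work, as an engineer would, in place of code of your own. Each camera call takes 0.05 s, during which the arm holds its last target. There are 200 camera calls.

## Working session

There is one attempt and no reset: what is moved stays moved. The work goes in short steps, Python scripts to look and compute and a shell command to move; the robot and the scene stay as the last step left them, time stands still between calls to the robot, and variables do not carry over. Pictures are saved under pics/ and viewed, at most 14 in all, crops included, and the job is handed in when it is done.

```bash
ls; mkdir -p pics
python3 - <<'E'
from cell import observe,cams,robot,models
import cv2,numpy as np
s=observe();print(s)
for c in("scene","top"):
    im=cams.read_camera(c);cv2.imwrite(f"pics/{c}0.png",im[:,:,::-1])
    m=cams.camera_model(c);print(c,np.round(m["pose"],3).tolist())
    for n in ["small","medium","large","extra_large"]:
        for k in("jar_","lid_"):
            print(k+n,[(np.round(d["position"],3).tolist(),round(d["confidence"],2)) for d in models.pinpoint(k+n,c)[:3]])
    for k in("washi_roll","scissors_mint"):print(k,[(np.round(d["position"],3).tolist(),round(d["confidence"],2)) for d in models.pinpoint(k,c)[:2]])
E
```

```text
pics
{'time': 0.0, 'qpos': array([-1.25398447e+00,  3.42665403e-01,  1.52505023e+00,  1.80062133e-06,
        1.27540557e+00, -1.45966268e-01]), 'qvel': array([ 0.00057365, -0.00154363, -0.00012478, -0.00015989,  0.00048573,
        0.00089547]), 'joint_efforts': array([ 1.97278525e-03, -4.31242919e+01, -2.44212663e+01,  7.19079142e-02,
        5.60267537e-02, -1.26455443e-04]), 'tool_pos': array([ 0.23436554, -0.4696102 ,  0.40406292]), 'tool_rot': array([-3.14008060e+00, -2.24029426e-04,  4.62777433e-01]), 'contact_force': array([-0.49260207, -0.28300358,  0.01972826]), 'torque': array([0.02222957, 0.0637852 , 0.04206842]), 'grip_force': 0.0, 'opening': 0.09166161136363153}
scene [[-0.709, -0.539, 0.454, 0.052], [-0.705, 0.541, -0.458, 0.346], [0.001, -0.645, -0.764, 0.767], [0.0, 0.0, 0.0, 1.0]]
jar_small [([0.614, -0.158, -0.002], 0.85)]
lid_small [([0.415, 0.128, 0.005], 0.9)]
jar_medium [([0.577, -0.304, 0.001], 0.85), ([0.43, -0.008, 0.0], 0.4)]
lid_medium [([0.428, -0.006, 0.0], 0.83)]
jar_large [([0.575, 0.106, 0.004], 0.7)]
lid_large []
jar_extra_large [([0.562, -0.038, 0.002], 0.74)]
lid_extra_large [([0.433, -0.16, 0.005], 0.58), ([0.577, -0.305, -0.002], 0.39)]
washi_roll [([0.381, 0.23, -0.001], 0.61)]
scissors_mint [([0.559, -0.037, 0.003], 0.54)]
top [[0.002, -0.995, 0.102, 0.394], [-1.0, -0.003, -0.002, -0.075], [0.002, -0.102, -0.995, 1.124], [0.0, 0.0, 0.0, 1.0]]
jar_small [([0.616, -0.152, 0.008], 0.52)]
lid_small [([0.415, 0.127, -0.002], 0.79)]
jar_medium [([0.575, -0.303, -0.001], 0.75)]
lid_medium [([0.428, -0.008, -0.0], 0.69)]
jar_large [([0.574, 0.106, 0.0], 0.95), ([0.4, -0.413, 0.002], 0.57), ([0.575, -0.301, -0.008], 0.21)]
lid_large [([0.398, -0.304, 0.003], 0.7)]
jar_extra_large [([0.566, -0.036, 0.004], 0.89), ([0.402, -0.416, 0.002], 0.4)]
lid_extra_large [([0.437, -0.159, -0.0], 0.87), ([0.611, -0.152, 0.006], 0.7)]
washi_roll [([0.386, 0.232, 0.002], 0.62)]
scissors_mint []
```

View pics/scene0.png

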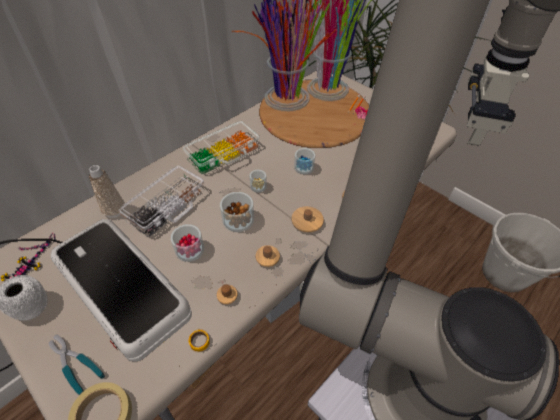

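View pics/top0.png

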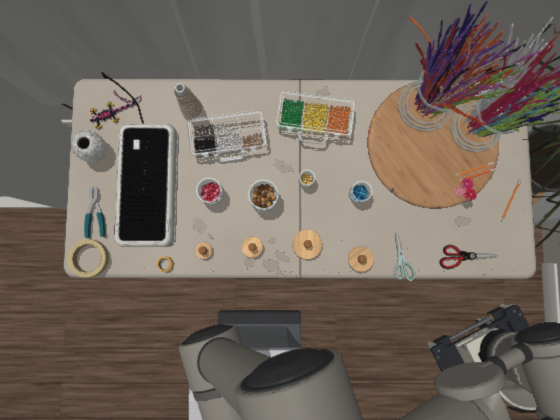

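The top view shows the lids along the front edge: small (204,251), medium (253,247), XL (307,244) and large (361,259). The jars are large (209,191), XL (264,195), small (307,179) and medium (361,192). The tape is at (165,264) and the scissors at (402,257). The networks agree on the jars and lids. They missed or misplaced the scissors, which I only need to avoid.

```bash
cat > h.py <<'E'
from cell import observe,cams,robot,models
import cv2,numpy as np
from scipy.spatial.transform import Rotation as Ro
def to(x,y,z,yaw=0.0):
    "shift & turn in jog units to bring TCP to x,y,z,yaw"
    s=observe();R=Ro.from_euler('xyz',s["tool_rot"])
    d=R.inv().apply(np.array([x,y,z])-s["tool_pos"])/0.4
    t=-(yaw-s["tool_rot"][2]);t=(t+np.pi)%(2*np.pi)-np.pi
    print("shift",np.round(d,4).tolist(),"turn",round(t/np.pi,4))
def P(m):
    return m["camera_matrix"],np.linalg.inv(m["pose"])
def px(m,p):
    K,T=P(m);q=K@(T@np.append(p,1))[:3];return q[:2]/q[2]
def ray(m,uv):
    K=np.array(m["camera_matrix"]);T=np.array(m["pose"])
    d=T[:3,:3]@np.linalg.solve(K,[*uv,1]);return T[:3,3],d/np.linalg.norm(d)
def plane(m,uv,z):
    o,d=ray(m,uv);return o+d*(z-o[2])/d[2]
E
python3 - <<'E'
from h import *
m=cams.camera_model("wrist");s=observe()
T=np.eye(4);T[:3,:3]=Ro.from_euler('xyz',s["tool_rot"]).as_matrix();T[:3,3]=s["tool_pos"]
print(np.round(np.linalg.inv(T)@m["pose"],3),m["camera_matrix"])
to(0.40,-0.22,0.40,0)
E
```

```text
[[-0.001 -0.956 -0.295  0.08 ]
 [ 1.    -0.001 -0.001  0.   ]
 [ 0.001 -0.295  0.956  0.019]
 [ 0.     0.     0.     1.   ]] [[348.03392224   0.         280.57453889]
 [  0.         348.03392224 209.50123968]
 [  0.           0.           1.        ]]
shift [0.6492, -0.3738, 0.0118] turn 0.1473
```

```bash
python3 -m jog '[[[0.75,-0.05,0],0.147,0],[[0.75,-0.05,0],0.147,0],[[0.75,-0.05,0],0.147,0],[[0.75,-0.05,0],0.147,0],[[0.75,-0.05,0],0.147,0],[[0.75,-0.05,0],0.147,0],[[0.75,-0.05,0],0.147,0],[[0.75,-0.05,0],0.147,0],[[0.75,-0.05,0],0.147,0]]'
python3 - <<'E'
from h import *
print(observe()["tool_pos"],observe()["tool_rot"]); to(0.5,-0.22,0.4,0)
E
```

```text
time: 2.22
tool_pos: [0.493, -0.3188, 0.4049]
tool_rot: [3.141, -0.0, -0.001]
contact_force: [0.3, 0.0, 0.3]
opening: 0.0922
grip_force: 0.0
[ 0.49301228 -0.31883978  0.40494248] [ 3.14129195e+00 -1.20407468e-04 -9.73730476e-04]
shift [0.0172, -0.2471, 0.0123] turn -0.0003
```

Here I take view A, then the same objects from further left.

```bash
cat > look.py <<'E'
import sys;from h import *
c=sys.argv[1];m=cams.camera_model("wrist");im=cams.read_camera("wrist");np.savez(f"v{c}.npz",im=im,K=m["camera_matrix"],T=m["pose"])
print(c,observe()["tool_pos"])
cv2.imwrite(f"pics/w{c}.png",im[:,:,::-1])
for n in ["small","medium","large","extra_large"]:
    for k in("jar_","lid_"):
        print(k+n,[(np.round(d["position"],4).tolist(),round(d["confidence"],2)) for d in models.pinpoint(k+n,"wrist")[:1]])
E
python3 look.py A
python3 -m jog '[[[0.02,-0.4,0.01],0,0],[[0.02,-0.4,0.01],0,0],[[0.02,-0.4,0.01],0,0],[[0.02,-0.4,0.01],0,0],[[0.02,-0.4,0.01],0,0]]'
python3 look.py B
python3 -m jog '[[[0.0,-0.4,0],0,0],[[0.0,-0.4,0.0],0,0],[[0.0,-0.4,0.0],0,0],[[0.0,-0.4,0.0],0,0],[[0.0,-0.4,0.0],0,0]]'
python3 look.py C
```

```text
A [ 0.49312775 -0.31875968  0.40493953]
jar_small [([0.6115, -0.1551, 0.0003], 0.57)]
lid_small []
jar_medium [([0.5754, -0.3049, 0.0018], 0.93)]
lid_medium [([0.4268, -0.0024, -0.0016], 0.82)]
jar_large [([0.4047, -0.4176, 0.0026], 0.19)]
lid_large [([0.3956, -0.3026, 0.001], 0.85)]
jar_extra_large [([0.5639, -0.0409, -0.0011], 0.66)]
lid_extra_large [([0.4339, -0.1596, -0.0012], 0.96)]
time: 3.3
tool_pos: [0.5019, -0.1583, 0.4009]
tool_rot: [3.141, -0.0, 0.001]
contact_force: [0.2, -0.2, -0.1]
opening: 0.0917
grip_force: 0.0
B [ 0.5018493  -0.15875944  0.40078485]
jar_small [([0.6103, -0.1568, 0.0015], 0.8)]
lid_small [([0.4178, 0.1255, -0.0019], 0.75)]
jar_medium [([0.5747, -0.3056, 0.0011], 0.72)]
lid_medium []
jar_large [([0.5793, 0.1126, 0.0058], 0.81)]
lid_large [([0.3968, -0.3028, -0.0015], 0.7)]
jar_extra_large [([0.5627, -0.0415, 0.0005], 0.93)]
lid_extra_large [([0.434, -0.1574, 0.001], 0.77)]
time: 4.38
tool_pos: [0.5017, 0.0017, 0.4007]
tool_rot: [3.141, -0.0, 0.001]
contact_force: [0.3, -0.3, -0.4]
opening: 0.0917
grip_force: 0.0
C [0.50172672 0.0012569  0.40068133]
jar_small [([0.6129, -0.1528, 0.0001], 0.93)]
lid_small [([0.4155, 0.1244, -0.0008], 0.86)]
jar_medium []
lid_medium [([0.4285, -0.0048, -0.0013], 0.58)]
jar_large [([0.578, 0.111, 0.0026], 0.57)]
lid_large [([0.3979, -0.3049, -0.0027], 0.95)]
jar_extra_large [([0.5627, -0.0401, -0.0033], 0.59)]
lid_extra_large [([0.4331, -0.1559, -0.0007], 0.8)]
```

View pics/wB.png

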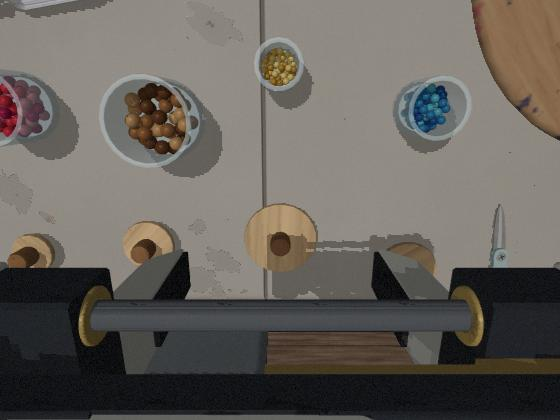

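View B shows the XL lid at (281,237) and the jar rims: XL (150,121), small (278,64), medium (441,109). All three match the networks. Next I refine the positions and heights by fitting the projected circles to image edges over the three views.

```bash
cat > fit.py <<'E'
from h import *
from scipy.ndimage import map_coordinates,gaussian_filter
V=[]
for c in "ABC":
    d=np.load(f"v{c}.npz");g=cv2.cvtColor(d["im"],cv2.COLOR_RGB2LAB).astype(float)
    G=sum(np.hypot(cv2.Sobel(g[:,:,i],-1,1,0),cv2.Sobel(g[:,:,i],-1,0,1)) for i in range(3))
    V.append((dict(camera_matrix=d["K"],pose=d["T"]),gaussian_filter(np.minimum(G,150),1.0)))
th=np.linspace(0,2*np.pi,90)
def score(p,r):
    C=np.c_[p[0]+r*np.cos(th),p[1]+r*np.sin(th),np.full(90,p[2]),np.ones(90)].T;S=n=0
    for m,G in V:
        q=m["camera_matrix"]@(np.linalg.inv(m["pose"])@C)[:3];u,v=q[:2]/q[2]
        ok=(u>2)&(u<557)&(v>2)&(v<262)
        if ok.sum()<45: continue
        S+=map_coordinates(G,[v[ok],u[ok]],order=1).sum();n+=ok.sum()
    return S/max(n,1)
init={"jar_small":(.612,-.155,.046,.023),"jar_medium":(.575,-.305,.052,.029),"jar_large":(.578,.110,.058,.035),"jar_extra_large":(.563,-.040,.064,.041),
"lid_small":(.4165,.126,.017,.023),"lid_medium":(.428,-.005,.017,.029),"lid_large":(.397,-.303,.017,.035),"lid_extra_large":(.434,-.158,.017,.041)}
from scipy.optimize import differential_evolution as DE
for k,(x,y,z,r) in init.items():
    o=DE(lambda p:-score(p,r),[(x-.01,x+.01),(y-.01,y+.01),(z-.015,z+.015)],seed=1,popsize=25)
    print(k,np.round(o.x,4),round(-o.fun,1),"z fixed:",np.round(DE(lambda p:-score((*p,z),r),[(x-.01,x+.01),(y-.01,y+.01)],seed=1).x,4))
E
python3 fit.py
```

```text
jar_small [ 0.615  -0.1565  0.0449] 91.3 z fixed: [ 0.6148 -0.1565]
jar_medium [ 0.5772 -0.3025  0.0427] 88.9 z fixed: [ 0.577  -0.3029]
jar_large [0.5777 0.1094 0.0515] 95.6 z fixed: [0.5776 0.107 ]
jar_extra_large [ 0.5652 -0.0379  0.0619] 86.6 z fixed: [ 0.5652 -0.0382]
lid_small [0.417  0.1258 0.0167] 108.4 z fixed: [0.4172 0.1255]
lid_medium [ 0.4275 -0.0084  0.0184] 110.5 z fixed: [ 0.4269 -0.0081]
lid_large [ 0.3927 -0.3039  0.0066] 111.9 z fixed: [ 0.3966 -0.3046]
lid_extra_large [ 0.4352 -0.1578  0.0153] 103.9 z fixed: [ 0.4356 -0.1578]
```

```bash
python3 -m jog '[[[-0.166,0.398,0.3],0,0.3],[[-0.166,0.398,0.3],0,0.3],[[-0.166,0.398,0.3],0,0.3],[[-0.166,0.398,0.3],0,0.3],[[-0.166,0.398,0.42],0,0.3],[[-0.166,0.398,0.504],0,0.3],[[-0.166,0.398,0.504],0,0.3],[[-0.166,0.398,0.504],0,0.3]]' 15
python3 -c "
from h import *;to(.4355,-.158,.199)"
```

```text
time: 5.82
tool_pos: [0.4355, -0.1573, 0.1993]
tool_rot: [3.142, 0.0, 0.001]
contact_force: [1.1, 0.1, -0.5]
opening: 0.064
grip_force: 0.0
shift [-0.0, 0.0017, 0.0006] turn 0.0003
```

```bash
python3 -m jog '[[[0,0.001,0],0,1],[[0,0.001,0],0,1],[[0,0.001,0],0,1],[[0,0.001,0],0,1],[[0,0.001,0],0,1],[[0,0.001,0],0,1]]' 15
python3 -m jog '[[[0,0,-0.1],0,1],[[0,0,-0.2],0,1],[[0,0,-0.3],0,1],[[0,0,-0.3],0,1],[[0,0,-0.3],0,1]]'
python3 - <<'E'
from h import *
cv2.imwrite("pics/g1.png",cams.read_camera("wrist")[:,:,::-1]);to(.5645,-.039,.32)
E
```

```text
time: 6.58
tool_pos: [0.4354, -0.1576, 0.1992]
tool_rot: [3.141, -0.0, 0.001]
contact_force: [0.2, 1.2, 1.3]
opening: 0.0211
grip_force: 15.0
time: 7.2
tool_pos: [0.435, -0.1574, 0.3185]
tool_rot: [-3.141, 0.001, 0.001]
contact_force: [0.0, 0.2, -0.6]
opening: 0.021
grip_force: 15.0
shift [0.3241, -0.2957, -0.0052] turn 0.0003
```

View pics/g1.png

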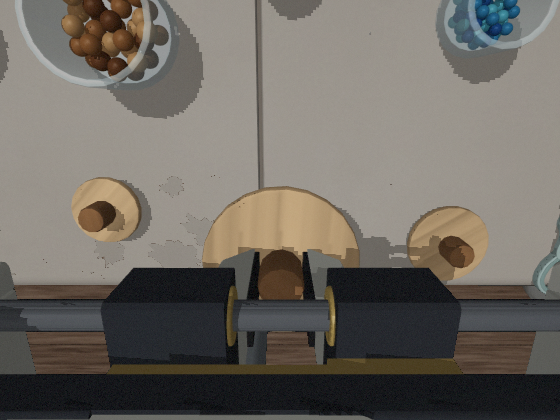

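The lid is held and level: disc centre column ~281, front edge at row ~187. I check the held offset along tool x from that edge.

```bash
cat > off.py <<'E'
import sys;from h import *
r=float(sys.argv[1]);s=observe();m=cams.camera_model("wrist");im=cams.read_camera("wrist");hsv=cv2.cvtColor(im,cv2.COLOR_RGB2HSV)
mask=((hsv[:,:,1]>85)&(hsv[:,:,2]>90)).astype(np.uint8);p=s["tool_pos"]
u0=px(m,p+[r,0,-.182])
c=slice(int(u0[0])-3,int(u0[0])+4)
rows=[np.argmax(mask[max(0,int(u0[1])-25):,k]) for k in range(c.start,c.stop)]
v=np.median(rows)+max(0,int(u0[1])-25)
print("pred",u0,"seen row",v,"tool-x offset of lid",plane(m,(u0[0],v),p[2]-.182)[0]-p[0]-r)
row=int(px(m,p+[.02,0,-.182])[1]);cc=np.where(mask[row])[0];cc=cc[abs(cc-u0[0])<130]
print("y offset",(plane(m,(cc.min(),row),p[2]-.182)[1]+plane(m,(cc.max(),row),p[2]-.182)[1])/2-p[1],cc.min(),cc.max())
E
python3 off.py .041
```

```text
pred [281.18179498 187.58537717] seen row 187.0 tool-x offset of lid 0.00028805356931841525
y offset 8.973320312313793e-05 211 351
```

```bash
python3 -m jog '[[[0.324,-0.296,0],0,1],[[0.324,-0.296,0],0,1],[[0.324,-0.296,0],0,1],[[0.324,-0.296,0],0,1],[[0.324,-0.296,0],0,1],[[0.324,-0.296,0.08],0,1],[[0.324,-0.296,0.11],0,1],[[0.324,-0.296,0.13],0,1],[[0.324,-0.296,0.145],0,1],[[0.324,-0.296,0.158],0,1],[[0.324,-0.296,0.158],0,1]]'
python3 -c "
from h import *;to(.5645,-.039,.254);print(observe()['contact_force'])"
```

```text
time: 8.68
tool_pos: [0.5648, -0.0391, 0.2559]
tool_rot: [3.142, 0.0, 0.001]
contact_force: [1.0, 0.4, -0.6]
opening: 0.0217
grip_force: 15.0
shift [-0.0008, -0.0002, 0.0047] turn 0.0003
[ 0.95542519  0.42041247 -0.64643578]
```

```bash
python3 -m jog '[[[0,0,0.004],0,1],[[0,0,0.004],0,0.5],[[0,0,0.004],0,0.5],[[0,0,0.004],0,0.5],[[0,0,-0.08],0,0.5],[[0,0,-0.2],0,0.5],[[0,0,-0.25],0,0.5],[[0,0,-0.25],0,0.5]]'
python3 - <<'E'
from h import *
cv2.imwrite("pics/s1.png",cams.read_camera("wrist")[:,:,::-1]);to(.427,-.0075,.3);to(.427,-.0075,.199)
E
```

```text
time: 9.68
tool_pos: [0.5651, -0.0391, 0.3575]
tool_rot: [3.141, -0.004, 0.001]
contact_force: [0.6, -0.2, -0.7]
opening: 0.0455
grip_force: 0.0
shift [-0.3444, -0.0792, 0.1396] turn 0.0003
shift [-0.3446, -0.0793, 0.3921] turn 0.0003
```

View pics/s1.png

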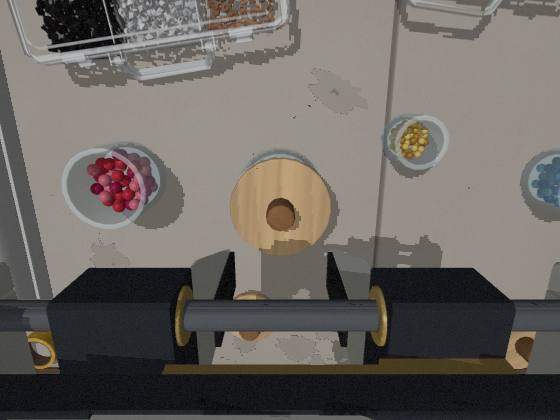

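The XL lid sits concentric on its jar, with its centre at (280,207). On to the medium lid.

```bash
python3 -m jog '[[[-0.345,-0.079,0.1],0,0.5],[[-0.345,-0.079,0.1],0,0.5],[[-0.345,-0.079,0.2],0,0.5],[[-0.345,-0.079,0.3],0,0.5],[[-0.345,-0.079,0.391],0,0.5],[[-0.345,-0.079,0.391],0,0.5],[[-0.345,-0.079,0.391],0,0.5]]'
python3 -c "
from h import *;to(.427,-.0075,.199)"
```

```text
time: 10.6
tool_pos: [0.4263, -0.0075, 0.1985]
tool_rot: [-3.141, 0.003, 0.001]
contact_force: [-0.7, 0.2, -0.0]
opening: 0.046
grip_force: 0.0
shift [0.0019, -0.0, -0.0012] turn 0.0003
```

```bash
python3 -m jog '[[[0.001,0,-0.001],0,1],[[0.001,0,-0.001],0,1],[[0.001,0,-0.001],0,1],[[0.001,0,-0.001],0,1],[[0.001,0,-0.1],0,1],[[0.001,0,-0.2],0,1],[[0.001,0,-0.3],0,1],[[0.001,0,-0.3],0,1],[[0.001,0,-0.3],0,1]]' 15
python3 off.py .029
python3 -c "
from h import *;to(.5765,-.3035,.32);to(.5765,-.3035,.242)"
```

```text
time: 11.72
tool_pos: [0.4268, -0.0075, 0.319]
tool_rot: [-3.142, 0.001, 0.001]
contact_force: [0.3, -0.4, 0.1]
opening: 0.0211
grip_force: 15.0
pred [280.76089638 211.8473853 ] seen row 210.0 tool-x offset of lid 0.0009478698774050519
y offset -0.00011954155413082708 239 323
shift [0.3736, 0.7403, -0.0045] turn 0.0003
shift [0.374, 0.7403, 0.1905] turn 0.0003
```

```bash
python3 -m jog '[[[0.372,0.74,0],0,1],[[0.372,0.74,0],0,1],[[0.372,0.74,0],0,1],[[0.372,0.74,0],0,1],[[0.372,0.74,0],0,1],[[0.372,0.74,0],0,1],[[0.372,0.74,0],0,1],[[0.372,0.74,0.09],0,1],[[0.372,0.74,0.14],0,1],[[0.372,0.74,0.165],0,1],[[0.372,0.74,0.188],0,1],[[0.372,0.74,0.188],0,1]]'
python3 -c "
from h import *;to(.576,-.3035,.242);print(observe()['contact_force'])"
```

```text
time: 13.28
tool_pos: [0.5763, -0.3031, 0.2443]
tool_rot: [-3.141, 0.0, 0.001]
contact_force: [-0.0, 0.2, -1.2]
opening: 0.0213
grip_force: 15.0
shift [-0.0008, 0.0009, 0.0056] turn 0.0004
[-0.03176398  0.20208662 -1.24332058]
```

```bash
python3 -m jog '[[[0,0,0.004],0,1],[[0,0,0.004],0,0.5],[[0,0,0.004],0,0.5],[[0,0,0.004],0,0.5],[[0,0,-0.08],0,0.5],[[0,0,-0.2],0,0.5],[[0,0,-0.25],0,0.5],[[0,0,-0.25],0,0.5]]'
python3 - <<'E'
from h import *
cv2.imwrite("pics/s2.png",cams.read_camera("wrist")[:,:,::-1]);to(.397,-.304,.3);to(.397,-.304,.199)
E
```

```text
time: 14.28
tool_pos: [0.5765, -0.3036, 0.3463]
tool_rot: [3.139, -0.003, 0.001]
contact_force: [-0.9, 0.6, -0.2]
opening: 0.0456
grip_force: 0.0
shift [-0.4481, 0.001, 0.1108] turn 0.0003
shift [-0.4482, 0.0008, 0.3633] turn 0.0003
```

View pics/s2.png

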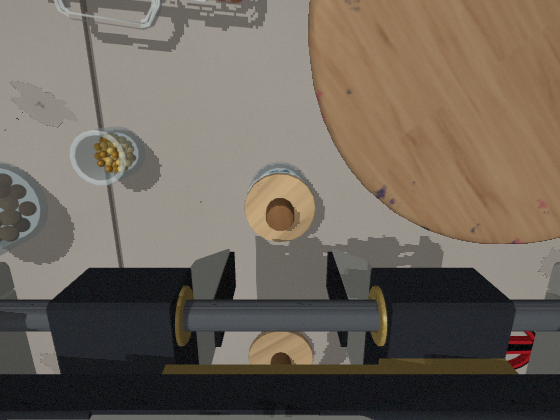

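The medium lid is seated on its jar, at (280,207). Next is the large lid.

```bash
python3 -m jog '[[[-0.447,0.001,0],0,0.5],[[-0.447,0.001,0.1],0,0.5],[[-0.447,0.001,0.1],0,0.5],[[-0.447,0.001,0.2],0,0.5],[[-0.447,0.001,0.3],0,0.5],[[-0.447,0.001,0.363],0,0.5],[[-0.447,0.001,0.363],0,0.5],[[-0.447,0.001,0.363],0,0.5]]'
python3 -c "
from h import *;to(.397,-.304,.199)"
python3 -m jog '[[[0,0,0],0,1],[[0,0,0],0,1],[[0,0,0],0,1],[[0,0,0],0,1],[[0,0,-0.1],0,1],[[0,0,-0.2],0,1],[[0,0,-0.3],0,1],[[0,0,-0.3],0,1],[[0,0,-0.3],0,1]]' 15
python3 off.py .035
python3 -c "
from h import *;to(.5775,.108,.32);to(.5775,.108,.248)"
```

```text
time: 15.32
tool_pos: [0.3971, -0.3036, 0.1979]
tool_rot: [-3.14, 0.002, 0.001]
contact_force: [-1.0, -0.8, -0.1]
opening: 0.0459
grip_force: 0.0
shift [-0.0002, 0.0009, -0.0026] turn 0.0003
time: 16.45
tool_pos: [0.3972, -0.3038, 0.3186]
tool_rot: [-3.141, 0.001, 0.001]
contact_force: [0.4, -0.1, -1.0]
opening: 0.0214
grip_force: 15.0
pred [280.98478503 200.07960547] seen row 202.0 tool-x offset of lid -0.0009680988941795088
y offset 0.00023961953467427355 226 335
shift [0.4518, -1.0289, -0.004] turn 0.0003
shift [0.452, -1.0286, 0.176] turn 0.0003
```

```bash
python3 -m jog '[[[0.2,-0.7,-0.03],0,1],[[0.2,-0.7,-0.03],0,1],[[0.2,-0.7,-0.03],0,1],[[0.2,-0.7,-0.03],0,1],[[0.2,-0.7,-0.03],0,1],[[0.2,-0.7,-0.03],0,1]]'
python3 -c "
from h import *;to(.5785,.108,.32);to(.5785,.108,.249)"
```

```text
time: 17.25
tool_pos: [0.4773, -0.0216, 0.3299]
tool_rot: [-3.141, 0.002, 0.005]
contact_force: [-0.5, -0.5, -1.0]
opening: 0.0209
grip_force: 15.0
shift [0.2547, -0.3225, 0.0243] turn 0.0017
shift [0.2551, -0.3224, 0.2018] turn 0.0017
```

```bash
python3 -m jog '[[[0.253,-0.328,0.03],0,1],[[0.253,-0.328,0.03],0,1],[[0.253,-0.328,0.03],0,1],[[0.253,-0.328,0.03],0,1],[[0.253,-0.328,0.03],0,1],[[0.253,-0.328,0.08],0,1],[[0.253,-0.328,0.13],0,1],[[0.253,-0.328,0.15],0,1],[[0.253,-0.328,0.15],0,1]]'
python3 -c "
from h import *;to(.5785,.108,.248);print(observe()['contact_force'])"
```

```text
time: 18.38
tool_pos: [0.578, 0.1063, 0.271]
tool_rot: [3.141, 0.001, -0.0]
contact_force: [0.3, 0.4, -0.4]
opening: 0.0212
grip_force: 15.0
shift [0.0012, -0.0042, 0.0574] turn -0.0001
[ 0.25351901  0.41963467 -0.39744663]
```

```bash
python3 -m jog '[[[0.001,-0.003,0],0,1],[[0.001,-0.003,0.02],0,1],[[0.001,-0.003,0.04],0,1],[[0.001,-0.003,0.053],0,1],[[0.001,-0.003,0.053],0,1]]'
python3 -c "
from h import *;to(.5785,.108,.248);print(observe()['contact_force'])"
python3 -m jog '[[[0,0,0.004],0,1],[[0,0,0.004],0,0.5],[[0,0,0.004],0,0.5],[[0,0,0.004],0,0.5],[[0,0,-0.08],0,0.5],[[0,0,-0.2],0,0.5],[[0,0,-0.25],0,0.5],[[0,0,-0.25],0,0.5]]'
python3 - <<'E'
from h import *
cv2.imwrite("pics/s3.png",cams.read_camera("wrist")[:,:,::-1]);to(.417,.1255,.199)
E
```

```text
time: 19.0
tool_pos: [0.5785, 0.1086, 0.2492]
tool_rot: [3.141, 0.001, 0.001]
contact_force: [-0.1, 0.4, -1.2]
opening: 0.0214
grip_force: 15.0
shift [-0.0001, 0.0014, 0.003] turn 0.0003
[-0.12969423  0.43599042 -1.24134861]
time: 20.0
tool_pos: [0.5789, 0.1086, 0.3516]
tool_rot: [-3.141, -0.004, 0.001]
contact_force: [0.4, -0.6, -0.6]
opening: 0.0459
grip_force: 0.0
shift [-0.4042, -0.0429, 0.3771] turn 0.0003
```

View pics/s3.png

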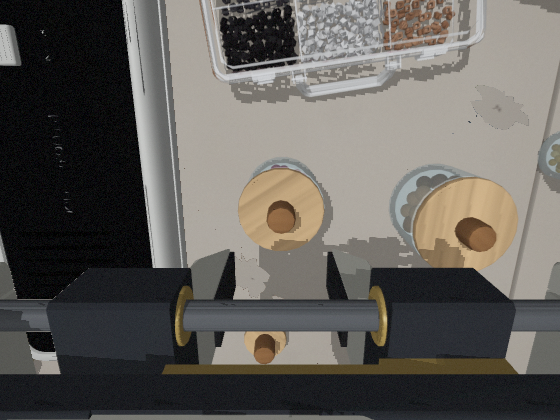

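The large lid is seated, at (281,210). I'll check the XL lid at (465,225) numerically at the end. Next is the small lid.

```bash
python3 -m jog '[[[-0.404,-0.043,0],0,0.5],[[-0.404,-0.043,0.1],0,0.5],[[-0.404,-0.043,0.1],0,0.5],[[-0.404,-0.043,0.2],0,0.5],[[-0.404,-0.043,0.3],0,0.5],[[-0.404,-0.043,0.376],0,0.5],[[-0.404,-0.043,0.376],0,0.5],[[-0.404,-0.043,0.376],0,0.5]]'
python3 -c "
from h import *;to(.417,.1255,.199)"
python3 -m jog '[[[0,0,0],0,1],[[0,0,0],0,1],[[0,0,0],0,1],[[0,0,0],0,1],[[0,0,-0.1],0,1],[[0,0,-0.2],0,1],[[0,0,-0.33],0,1],[[0,0,-0.33],0,1],[[0,0,-0.33],0,1]]' 15
python3 off.py .023
python3 -c "
from h import *;to(.6145,-.156,.236)"
```

```text
time: 21.05
tool_pos: [0.4172, 0.1256, 0.1997]
tool_rot: [3.141, 0.0, 0.001]
contact_force: [0.3, 0.1, -0.4]
opening: 0.0462
grip_force: 0.0
shift [-0.0004, 0.0002, 0.0018] turn 0.0003
time: 22.18
tool_pos: [0.4167, 0.1255, 0.331]
tool_rot: [3.141, 0.001, 0.001]
contact_force: [0.4, -0.2, -0.2]
opening: 0.0209
grip_force: 15.0
pred [280.68450488 223.41189577] seen row 221.0 tool-x offset of lid 0.0012627200982987183
y offset 0.01874991993368333 180 306
shift [0.4947, 0.7041, 0.2351] turn 0.0003
```

```bash
python3 -m jog '[[[0.492,0.704,0],0,1],[[0.492,0.704,0],0,1],[[0.492,0.704,0],0,1],[[0.492,0.704,0],0,1],[[0.492,0.704,0],0,1],[[0.492,0.704,0],0,1],[[0.492,0.704,0],0,1],[[0.492,0.704,0.1],0,1],[[0.492,0.704,0.17],0,1],[[0.492,0.704,0.2],0,1],[[0.492,0.704,0.2],0,1]]'
python3 -c "
from h import *;to(.6135,-.156,.2365)"
```

```text
time: 23.6
tool_pos: [0.6138, -0.1551, 0.2506]
tool_rot: [-3.141, 0.002, 0.002]
contact_force: [0.3, -0.2, -0.0]
opening: 0.021
grip_force: 15.0
shift [-0.0008, 0.0022, 0.0353] turn 0.0005
```

```bash
python3 -m jog '[[[-0.001,0.001,0.012],0,1],[[-0.001,0.001,0.024],0,1],[[-0.001,0.001,0.034],0,1],[[-0.001,0.001,0.034],0,1],[[-0.001,0.001,0.034],0,0.5],[[-0.001,0.001,0.034],0,0.5],[[-0.001,0.001,0.034],0,0.5],[[-0.001,0.001,-0.1],0,0.5],[[-0.001,0.001,-0.25],0,0.5],[[-0.1,0.001,-0.38],0,0.5],[[-0.2,0.001,-0.38],0,0.5],[[-0.2,0.001,-0.38],0,0.5]]'
python3 look.py A
python3 -m jog '[[[0,-0.35,0],0,0.5],[[0,-0.35,0],0,0.5],[[0,-0.35,0],0,0.5],[[0,-0.35,0],0,0.5],[[0,-0.35,0],0,0.5]]'
python3 look.py B
```

```text
time: 25.1
tool_pos: [0.5321, -0.1561, 0.4047]
tool_rot: [3.141, -0.0, 0.0]
contact_force: [1.0, -0.4, -0.9]
opening: 0.0457
grip_force: 0.0
A [ 0.5334512  -0.156279    0.40433398]
jar_small []
lid_small [([0.6142, -0.1583, 0.0346], 0.75)]
jar_medium [([0.5748, -0.3033, 0.0034], 0.68)]
lid_medium [([0.5748, -0.2988, 0.0448], 0.77)]
jar_large [([0.5773, 0.1114, -0.0013], 0.96)]
lid_large [([0.5771, 0.1092, 0.0459], 0.95)]
jar_extra_large []
lid_extra_large [([0.5662, -0.0382, 0.0556], 0.8)]
time: 26.18
tool_pos: [0.5343, -0.0175, 0.4034]
tool_rot: [3.141, -0.0, -0.0]
contact_force: [-0.8, -1.0, 0.4]
opening: 0.0456
grip_force: 0.0
B [ 0.53423278 -0.01770173  0.40338219]
jar_small [([0.6107, -0.1579, -0.001], 0.94)]
lid_small [([0.6125, -0.156, 0.0366], 0.75)]
jar_medium []
lid_medium []
jar_large [([0.5733, 0.1117, 0.0013], 0.87)]
lid_large [([0.5771, 0.109, 0.0467], 0.58)]
jar_extra_large []
lid_extra_large [([0.5661, -0.0391, 0.0524], 0.62)]
```

View pics/wA.png

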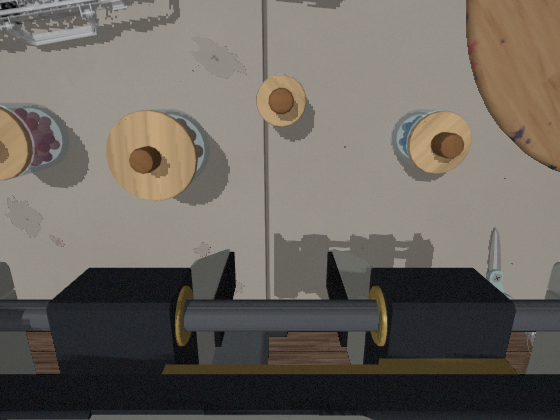

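View pics/wB.png

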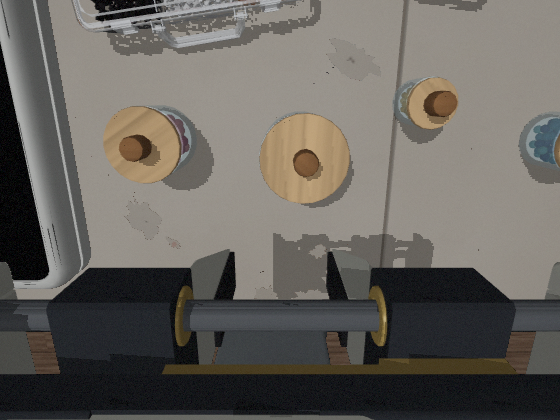

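All four lids look concentric on their jars: small (281,100), medium (440,143), XL (152,155) in A, and large (143,145) in B. Next I fit disc and knob-top circles to check height and tilt.

```bash
sed -e 's/"ABC"/"AB"/' -e '/^init/,$d' fit.py > f2.py
cat >> f2.py <<'E'
from scipy.optimize import differential_evolution as DE
for k,x,y,z,r in [("small",.613,-.156,.054,.023),("medium",.576,-.3025,.060,.029),("large",.5775,.109,.066,.035),("xl",.565,-.039,.072,.041)]:
    o=DE(lambda p:-score(p,r),[(x-.01,x+.01),(y-.01,y+.01),(z-.015,z+.015)],seed=1,popsize=25).x
    n=DE(lambda p:-score((*p,z+.024),.011),[(x-.008,x+.008),(y-.008,y+.008)],seed=1,popsize=25).x
    f=DE(lambda p:-score((*p,z),r),[(x-.01,x+.01),(y-.01,y+.01)],seed=1,popsize=25).x
    print(k,"disc",np.round(o,4),"z expected",z,"disc@z",np.round(f,4),"knobtop",np.round(n,4),"tilt",np.round((n-f)/.024,2))
E
python3 f2.py
```

```text
small disc [ 0.6139 -0.1564  0.0498] z expected 0.054 disc@z [ 0.6138 -0.1556] knobtop [ 0.6137 -0.1563] tilt [-0.01 -0.03]
medium disc [ 0.5759 -0.306   0.0533] z expected 0.06 disc@z [ 0.5768 -0.3026] knobtop [ 0.5766 -0.3024] tilt [-0.01  0.01]
large disc [0.5769 0.1101 0.0612] z expected 0.066 disc@z [0.5774 0.1079] knobtop [0.5773 0.1076] tilt [-0.01 -0.01]
xl disc [ 0.5651 -0.0387  0.0695] z expected 0.072 disc@z [ 0.5655 -0.039 ] knobtop [ 0.5659 -0.0389] tilt [0.02 0.01]
```

Every lid is level, centred and at seated height.

```bash
python3 -c "
from cell import robot;print(robot.hand_in())"
```

```text
the job is handed in; nothing more can be done
None
```

All four jars are closed with their own lids and the job is handed in; my last camera fit showed every lid centred and level, with free-fitted heights 2.5–7 mm below nominal (fit error from few views), and no verdict was returned.

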